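# Open the squeeze-and-turn cap of the ear-tip tub

### The job

Open the tub of ear tips: squeeze both orange side tabs of its blue cap inward, turn the cap anticlockwise (seen from above) until it gently meets its stop, then lift it straight off and gently stand it the right way up in the shallow grey tray. Feel your way: do not wrench the cap against its catches, hooks or stop, do not crush it, and leave the amber jar, the headset and the water bottle alone.

Things in the scene. Friction and masses are not known exactly. Their poses are not given: they have to be found in the camera images.
- tub: White round tub, 72 mm in diameter, green band, fixed on a dark 110 x 110 x 10 mm plate that is screwed to the table. Origin: centre of the plate's underside, on the table; z up along the tub's axis. Its shoulder is 60 mm above the table.
- neck_top (a point): Centre of the top of the tub's neck, inside the cap, 106 mm above the table. Neck 31 mm across, 40 mm in its lowest 16 mm. Hidden hooks under the cap free it only after an anticlockwise turn of 0.4 to 1.15 rad from its start, which differs from tub to tub and cannot be seen. An end stop follows 0.13 rad later; there, eased off it, the cap lifts freely. Lifted earlier, it catches after 2 mm.
- post_gap (a point): Middle of the pair of white stop posts on the tub's +y side (a like pair is on -y), 26 mm from the axis, 63 mm above the table. The posts rise to 66 mm above the table, 24.5 to 28 mm from the axis, one each side of the catch below a tab, 1.5 mm off it.
- cap: Blue cap, 46 mm in diameter, 50 mm tall, about 65 g, on the neck with 1 mm of sideways play. Origin: centre of its bottom rim, 61 mm above the table while on; z up, to its closed top; a white bar on top lies along x. Orange tabs on its +y and -y sides; its axes start along the tub's. It stands on its rim. It must not press on the tub with over 65 N in all, nor on the tray with over 80 N.
- left_pad (a point): Centre of the flat outer face of the orange tab on the cap's +y side, 32 mm above the cap's rim; face 22 mm wide, 26 mm high. 31 mm from the cap's axis when out (62 mm over both tabs), 26.5 mm when fully in (53 mm), 4.5 mm of travel. Its spring resists with 2 N (out) to 7 N (in). Grip with at most 40 N a side (20 is enough); closing fingers may also push the cap down.
- right_pad (a point): The same for the tab on the cap's -y side. Below each tab an 8 mm wide catch stands between the tub's posts: unless both tabs are held at least 4 mm in, the cap turns only some 4 degrees. Past 0.6 rad of turn the tabs need not be kept in.
- tray: Shallow grey square tray, 150 x 150 mm, rim 12 mm high, walls and floor 4 mm thick, fixed to the table. Origin: centre of its underside, on the table; its sides lie along its x and y axes. Empty at the start.
- amber_jar: Small loose amber jar with a white lid, 36 mm in diameter, 50 mm high, standing between tub and tray. Origin: centre of its underside.
- headset: Loose headset lying on the table, about 150 x 220 mm, up to 30 mm high: two black ear cups and a steel band. Origin: on the table amid it.
- water_bottle: Loose clear water bottle with a blue cap, 62 mm in diameter, 190 mm high, standing. Origin: centre of its underside.
Mind the look-alikes: they are no part of the job. Several things have the shape of the tray; the one meant has the colours described above.

How it is judged:
By the outcome, as a careful person would: the job done as asked, in the order asked, and still so for the second after the job is handed in, with the robot touching nothing.
It also fails if it takes over 72 s, if anything falls off the work surface, if the arm or the gripper's body presses on something with over 40 N, if the wrist force passes 120 N, or if a joint passes its speed limit or range.

### The arm

A 6-joint arm with a two-finger parallel gripper is mounted at the origin on the work surface. World frame = base frame: x ahead of the robot, y to its left, z up, the work surface at z = 0. Lengths are in mm, angles in rad, forces in N, time in s.
With the tool pointing down it reaches from about 300 to 775 mm from the base axis. Payload 14.6 kg.
Tool frame: the origin (TCP) lies midway between the tips of the shut fingers; the grasp point (between the pads) lies manip.tcp_to_grasp behind it (manip.tcp_to_grasp is the distance from the TCP to the grasp point, in mm); x points along the fingers, z is the direction in which the jaws open and shut, and the axes are right-handed (so a half turn about x gives the same grasp; the last joint's range is limited). The gripper opens to 94 mm and grips with 3 to 60 N. Pads are 16 mm wide; open, the fingers measure 119 mm over their backs; the gripper's body (75 mm by 177 mm) begins 78 mm behind the grasp point.
Start: joints at [1.228, 0.3, 1.521, -0, 1.321, -0.067], TCP at [149.772, 529.205, 174.346] pointing down, gripper open.
Joint ranges: [-3.03, 3.03], [-0.79, 2.21], [0.23, 2.52], [-1.04, 4.18], [0, 3.07], [-2.55, 2.55]. Speed limits (rad/s): [2.22, 2.22, 2.57, 3.14, 3.14, 3.14].

### API

Orientations are given as [roll, pitch, yaw] about the fixed x, y, z axes, in that order (R = Rz(yaw) Ry(pitch) Rx(roll)).
In Python, from cell import manip gives the robot as it stands.
- The arm moves only by the shell command python3 -m jog 'ROWS' [FORCE]. ROWS is JSON, a list of rows, each an object of numbers: "grip": the opening, from 0 (shut) to 1 (fully open); "tx", "ty", "tz": the shift along the tool's x, y, z in units of 40 mm (1.0 is 40 mm); "turn": the turn about the tool's x in units of 6 degrees (1.0 is 6 degrees). In form: [{"grip": .., "tx": .., "ty": .., "tz": .., "turn": ..}, ...]. A call has 1 to 12 rows; each row is the pose to reach, as a shift and turn from the pose commanded when the call began, along the tool's axes at that moment; what a row does not reach only later rows make up. A row lasts 1/12 s, in which the tool goes at most 41.7 mm and 7.16 degrees, less where a joint would pass 70% of its speed; a pose out of reach is approached as far as the arm can. A call with a gripper value outside its range is refused whole. The fingers move at their own pace and stop on an object; FORCE is the grip in N (left out, the last holds). Time passes only in rows, so rows that repeat a pose let the fingers close. It gives the time, the measured TCP pose, the force and the opening at its end, in the units of the state.
- manip.read_state(): the state, without advancing time (a new reading comes with each control period).
- manip.camera(name): name is "scene" or "top" or "wrist"; returns a dict with "image" (480x640x3 uint8, red, green, blue), "fx", "fy", "cx", "cy" (pixels), "k1" (the pictures are not rectified: a ray, as slopes to the right and down, at radius r is drawn at 1 + k1 r^2 times it, then the intrinsics apply), "eye" and "attitude" of the camera in the world. Camera axes: x right, y up, looking along -z (the intrinsics and any distortion apply to the point x, -y, -z); pixel columns grow to the right and rows downward; lengths in mm; the calibration is good to about 2 mm. A picture is of the moment at which its call begins. There is no depth.
- manip.sign_off(): hands the job in, once; it reports no verdict.
The state is a dict: "clock": time; "joints": joint angles; "qd": joint speeds; "effort": joint torques, N m; "eef_pos": TCP position; "eef_rot": TCP orientation; "wrist_force": force on the tool from outside, world axes, zero at the start; "moment": the same for the moment, N m; "finger_gap": finger opening in mm.
Only numpy, scipy, OpenCV 4.12 (cv2) and the standard library are available. Lean on these libraries where they do the work, as an engineer would, in place of code of your own. Each camera call takes 0.05 s, during which the arm holds its last target. There are 200 camera calls.

## Working session

There is one attempt and no reset: what is moved stays moved. The work goes in short steps, Python scripts to look and compute and a shell command to move; the robot and the scene stay as the last step left them, time stands still between calls to the robot, and variables do not carry over. Pictures are saved under pics/ and viewed, about 8 in all and at most 12, crops included, and the job is handed in when it is done.

```bash
ls; mkdir -p pics
cat > h.py <<'E'
import numpy as np, cv2, json
from cell import manip
from scipy.spatial.transform import Rotation as R
def ray(c,u,v):
    x=(u-c["cx"])/c["fx"]; y=(v-c["cy"])/c["fy"]
    p=cv2.undistortPoints(np.array([[[u,v]]],float),np.array([[c["fx"],0,c["cx"]],[0,c["fy"],c["cy"]],[0,0,1]]),np.array([c["k1"],0,0,0,0]))[0,0]
    A=np.array(c["attitude"],float)
    A=A if A.shape==(3,3) else R.from_euler('xyz',A).as_matrix()
    return np.array(c["eye"],float),A@np.array([p[0],-p[1],-1.])
def onz(c,u,v,z):
    e,d=ray(c,u,v); return e+d*(z-e[2])/d[2]
def shot(name,f):
    c=manip.camera(name); cv2.imwrite(f"pics/{f}.png",c["image"][:,:,::-1]); np.save(f"pics/{f}.npy",c,allow_pickle=True); return c
def load(f): return np.load(f"pics/{f}.npy",allow_pickle=True).item()
def st():
    s=manip.read_state()
    print({k:np.round(s[k],3).tolist() for k in("clock","joints","eef_pos","eef_rot","wrist_force","moment","finger_gap")})
    return s
E
python3 - <<'E'
from h import *
for n in("top","scene"):
    c=shot(n,n+"0"); print({k:v for k,v in c.items() if k!="image"})
st(); print(manip.tcp_to_grasp)
E
```

```text
pics
{'fx': 433.49812671645464, 'fy': 433.49812671645464, 'cx': 320.7327874049218, 'cy': 242.66281967625724, 'k1': -0.00744983921645019, 'eye': array([ 352.06219539,  108.00245213, 1075.96693282]), 'attitude': array([ 0.16848051, -0.024692  , -1.56603524])}
{'fx': 491.0501385775128, 'fy': 491.0501385775128, 'cx': 318.18406247130224, 'cy': 239.58981310162991, 'k1': -0.11545270669827964, 'eye': array([1087.5070799 ,  227.18257907,  808.92288046]), 'attitude': array([0.68121378, 0.01077917, 1.74233968])}
{'clock': 0.1, 'joints': [1.228, 0.3, 1.522, -0.0, 1.321, -0.067], 'eef_pos': [149.705, 528.982, 173.854], 'eef_rot': [3.084, 1.57, -1.904], 'wrist_force': [-1.715, 0.124, -0.129], 'moment': [0.014, 0.022, -0.001], 'finger_gap': 94.039}
18.8
```

View pics/top0.png

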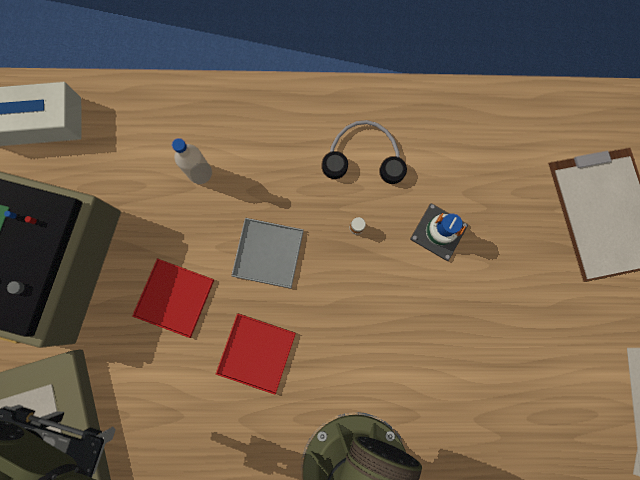

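View pics/scene0.png

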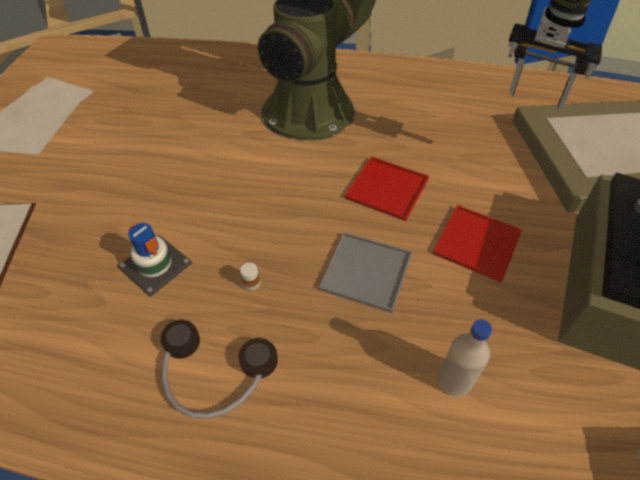

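Top view: tub plate near (440,232) with cap top near (450,224), grey tray (269,253), jar (358,225), headset (365,155), bottle (190,160). The scene view agrees; the red trays are look-alikes.

Run:
```python
from h import *
c=load("top0"); im=c["image"]; hsv=cv2.cvtColor(im,cv2.COLOR_RGB2HSV)
def rect(mask,x0,x1,y0,y1,z,n):
    m=np.zeros_like(mask); m[y0:y1,x0:x1]=mask[y0:y1,x0:x1]
    cs=cv2.findContours(m,0,2)[0]; k=max(cs,key=cv2.contourArea)
    P=np.array([onz(c,*p,z)[:2] for p in k[:,0,:].astype(float)],np.float32)
    r=cv2.minAreaRect(P); print(n,r, 'hull angle'); return P,r
S,V,H=hsv[...,1],hsv[...,2],hsv[...,0]
dark=((S<70)&(V<110)).astype(np.uint8)*255
rect(dark,400,478,200,265,10,"plate")
grey=((S<60)&(V>70)).astype(np.uint8)*255
rect(grey,225,312,210,295,12,"tray")
rect(grey,345,370,214,236,50,"jarlid")
blue=((H>100)&(H<125)&(S>130)&(V>80)).astype(np.uint8)*255
P,r=rect(blue,425,470,205,250,111,"capblue")
cv2.imwrite("pics/crop.png",cv2.resize(im[195:270,400:480,::-1],None,fx=8,fy=8,interpolation=cv2.INTER_CUBIC))
# scene cap
c=load("scene0");im=c["image"];hsv=cv2.cvtColor(im,cv2.COLOR_RGB2HSV);S,V,H=hsv[...,1],hsv[...,2],hsv[...,0]
cv2.imwrite("pics/crop2.png",cv2.resize(im[210:300,105:205,::-1],None,fx=6,fy=6,interpolation=cv2.INTER_CUBIC))
a=cv2.imread("pics/crop.png");b=cv2.imread("pics/crop2.png")
a=cv2.resize(a,(390,366));b=cv2.resize(b,(407,366));cv2.imwrite("pics/crops.png",np.hstack([a,b]))
```

```text
plate ((565.0430297851562, -215.90679931640625), (109.52415466308594, 109.8219985961914), 59.352622985839844) hull angle
tray ((508.0974426269531, 214.68653869628906), (150.81515502929688, 149.96978759765625), 79.00959014892578) hull angle
jarlid ((573.473388671875, -6.282752990722656), (32.74477005004883, 33.31849670410156), 17.798114776611328) hull angle
capblue ((564.4008178710938, -209.70726013183594), (43.234596252441406, 59.268795013427734), 5.338916778564453) hull angle
```

View pics/crops.png

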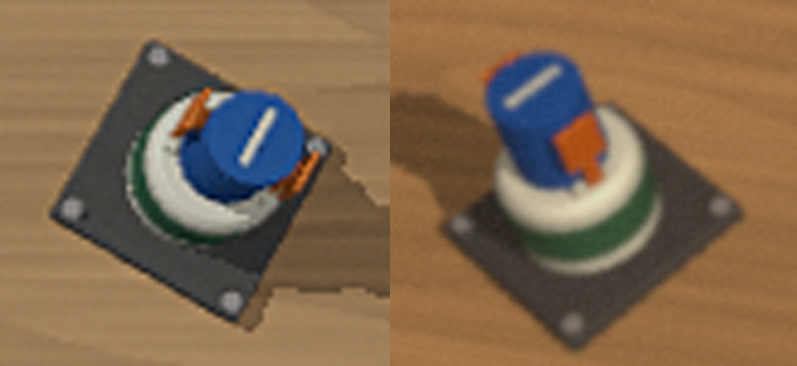

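Crops: the white bar runs lower-left to upper-right in the top view, so cap x is about -30° in the world, agreeing with the plate edges (-30.65°). The tabs are on the ±y sides, one facing jar/scene-camera side. The sizes check out (110 plate, 150 tray).

```bash
cat >> h.py <<'E'
def go(p,yaw):
    """tool shift to TCP p with jaw direction at yaw(deg), in jog units; prints predicted q6-ish turn options"""
    s=manip.read_state(); T=R.from_euler('xyz',s["eef_rot"]).as_matrix()
    d=T.T@(np.array(p)-s["eef_pos"]); j=np.degrees(np.arctan2(T[1,2],T[0,2]))
    t=[((-(yaw+k-j)+540)%360-180) for k in(0,180)]
    print("T x",T[:,0].round(3),"jaw",j.round(2),"shift",(d/40).round(3),"turn",np.round(np.array(t)/6,2))
E
python3 - <<'E'
from h import *
go([565,-216,175],59.35)
print(st()["eef_rot"])
E
```

```text
T x [-0.    -0.001 -1.   ] jaw 74.2 shift [-1.5000e-02 -1.5062e+01 -1.5093e+01] turn [  2.47 -27.53]
{'clock': 0.1, 'joints': [1.228, 0.3, 1.522, -0.0, 1.321, -0.067], 'eef_pos': [149.705, 528.982, 173.854], 'eef_rot': [3.084, 1.57, -1.904], 'wrist_force': [-1.715, 0.124, -0.129], 'moment': [0.014, 0.022, -0.001], 'finger_gap': 94.039}
[ 3.08428012  1.56983923 -1.90390737]
```

```bash
python3 -m jog '[{"grip":1,"ty":-0.3,"tz":-0.3,"turn":0.6},{"grip":1,"ty":-0.9,"tz":-0.9,"turn":1.7},{"grip":1,"ty":-1.5,"tz":-1.5,"turn":2.8},{"grip":1,"ty":-2.1,"tz":-2.1,"turn":3.9},{"grip":1,"ty":-2.7,"tz":-2.7,"turn":5},{"grip":1,"ty":-3.3,"tz":-3.3,"turn":6.1},{"grip":1,"ty":-3.9,"tz":-3.9,"turn":7.2},{"grip":1,"ty":-4.5,"tz":-4.5,"turn":8.3},{"grip":1,"ty":-5.1,"tz":-5.1,"turn":9.4},{"grip":1,"ty":-5.7,"tz":-5.7,"turn":10.5},{"grip":1,"ty":-6.3,"tz":-6.3,"turn":11.6},{"grip":1,"ty":-6.9,"tz":-6.9,"turn":12.7}]'
python3 - <<'E'
from h import *
go([565,-216,175],59.35);st()
E
```

```text
T x [-0.    -0.001 -1.   ] jaw 74.2 shift [-1.5000e-02 -1.5062e+01 -1.5093e+01] turn [  2.47 -27.53]
{'clock': 0.1, 'joints': [1.228, 0.3, 1.522, -0.0, 1.321, -0.067], 'eef_pos': [149.705, 528.982, 173.854], 'eef_rot': [3.084, 1.57, -1.904], 'wrist_force': [-1.715, 0.124, -0.129], 'moment': [0.014, 0.022, -0.001], 'finger_gap': 94.039}$[0]: bad value
```

```bash
python3 -m jog '[{"grip":1,"tx":0,"ty":-0.3,"tz":-0.3,"turn":0.6},{"grip":1,"tx":0,"ty":-0.9,"tz":-0.9,"turn":1.7},{"grip":1,"tx":0,"ty":-1.5,"tz":-1.5,"turn":2.8},{"grip":1,"tx":0,"ty":-2.1,"tz":-2.1,"turn":3.9},{"grip":1,"tx":0,"ty":-2.7,"tz":-2.7,"turn":5},{"grip":1,"tx":0,"ty":-3.3,"tz":-3.3,"turn":6.1},{"grip":1,"tx":0,"ty":-3.9,"tz":-3.9,"turn":7.2},{"grip":1,"tx":0,"ty":-4.5,"tz":-4.5,"turn":8.3},{"grip":1,"tx":0,"ty":-5.1,"tz":-5.1,"turn":9.4},{"grip":1,"tx":0,"ty":-5.7,"tz":-5.7,"turn":10.5},{"grip":1,"tx":0,"ty":-6.3,"tz":-6.3,"turn":11.6},{"grip":1,"tx":0,"ty":-6.9,"tz":-6.9,"turn":12.7}]'
python3 - <<'E'
from h import *
go([565,-216,175],59.35);st()
E
```

```text
clock: 1.1
eef_pos: [340.5, 186.9, 174.3]
eef_rot: [0.928, 1.571, 0.887]
wrist_force: [-0.1, 0.9, 0.2]
finger_gap: 94.3
T x [ 0.  0. -1.] jaw -2.32 shift [-0.017 -9.837  6.016] turn [-10.28  19.72]
{'clock': 1.1, 'joints': [0.408, -0.071, 1.934, 0.0, 1.278, 0.448], 'eef_pos': [340.5, 186.879, 174.319], 'eef_rot': [0.928, 1.571, 0.887], 'wrist_force': [-0.06, 0.877, 0.169], 'moment': [-0.028, 0.036, 0.026], 'finger_gap': 94.276}
```

```bash
python3 -m jog '[{"grip":1,"tx":0,"ty":-0.6,"tz":0.35,"turn":1.1},{"grip":1,"tx":0,"ty":-1.2,"tz":0.7,"turn":2.2},{"grip":1,"tx":0,"ty":-1.8,"tz":1.1,"turn":3.3},{"grip":1,"tx":0,"ty":-2.4,"tz":1.45,"turn":4.4},{"grip":1,"tx":0,"ty":-3,"tz":1.8,"turn":5.5},{"grip":1,"tx":0,"ty":-3.6,"tz":2.2,"turn":6.6},{"grip":1,"tx":0,"ty":-4.2,"tz":2.55,"turn":7.7},{"grip":1,"tx":0,"ty":-4.8,"tz":2.9,"turn":8.8},{"grip":1,"tx":0,"ty":-5.4,"tz":3.3,"turn":9.9},{"grip":1,"tx":0,"ty":-6,"tz":3.65,"turn":11},{"grip":1,"tx":0,"ty":-6.6,"tz":4,"turn":12.1},{"grip":1,"tx":0,"ty":-7.2,"tz":4.4,"turn":13.2}]'
python3 - <<'E'
from h import *
go([565,-216,175],59.35);st()
E
```

```text
clock: 2.1
eef_pos: [506.2, -106.8, 174.1]
eef_rot: [-1.98, 1.57, 2.88]
wrist_force: [-0.4, 0.8, 0.0]
finger_gap: 94.2
T x [-0.001  0.    -1.   ] jaw -81.54 shift [-0.025  1.052  2.916] turn [-23.48   6.52]
{'clock': 2.1, 'joints': [-0.279, 0.228, 1.613, -0.0, 1.302, 1.144], 'eef_pos': [506.206, -106.829, 174.056], 'eef_rot': [-1.98, 1.57, 2.88], 'wrist_force': [-0.382, 0.796, 0.038], 'moment': [-0.008, 0.145, 0.04], 'finger_gap': 94.15}
```

```bash
python3 -m jog '[{"grip":1,"tx":0,"ty":0.2,"tz":0.6,"turn":1.1},{"grip":1,"tx":0,"ty":0.4,"tz":1.1,"turn":2.2},{"grip":1,"tx":0,"ty":0.6,"tz":1.7,"turn":3.3},{"grip":1,"tx":0,"ty":0.8,"tz":2.2,"turn":4.4},{"grip":1,"tx":0,"ty":0.95,"tz":2.6,"turn":5.5},{"grip":1,"tx":0,"ty":1.05,"tz":2.92,"turn":6.5},{"grip":1,"tx":0,"ty":1.05,"tz":2.92,"turn":6.5},{"grip":1,"tx":0,"ty":1.05,"tz":2.92,"turn":6.5}]'
python3 - <<'E'
from h import *
go([565,-216,175],59.35);st()
c=shot("wrist","w0");print(c["eye"],c["attitude"],c["fx"],c["k1"])
E
```

```text
clock: 2.77
eef_pos: [565.1, -214.4, 173.7]
eef_rot: [-1.563, 1.57, 2.625]
wrist_force: [-0.2, -0.6, 0.1]
finger_gap: 94.4
T x [-0.001  0.001 -1.   ] jaw -120.05 shift [-0.033  0.018  0.035] turn [-29.9   0.1]
{'clock': 2.767, 'joints': [-0.423, 0.423, 1.356, 0.0, 1.364, 1.672], 'eef_pos': [565.079, -214.44, 173.665], 'eef_rot': [-1.563, 1.57, 2.625], 'wrist_force': [-0.227, -0.577, 0.081], 'moment': [0.088, 0.102, -0.004], 'finger_gap': 94.357}
[ 638.92230543 -257.92367887  385.05271345] [-2.93676344e-01  3.82138677e-05 -2.09659951e+00] 391.9573966182705 -0.03436052446348196
```

View pics/w0.png

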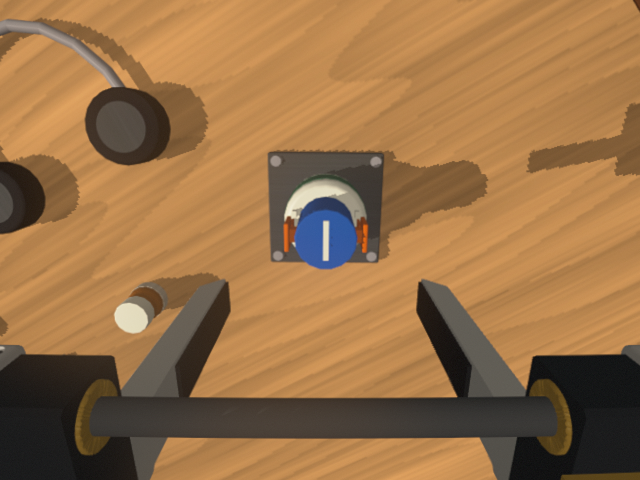

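Wrist view: cap top disc at about (325,238), bar vertical (aligned square to the jaws), tabs at (286,235) and (364,237), jar (135,315), clear of the fingers.

Run:
```python
from h import *
c=load("w0"); im=c["image"]; hsv=cv2.cvtColor(im,cv2.COLOR_RGB2HSV); H,S,V=cv2.split(hsv)
win=np.zeros(H.shape,bool); win[140:275,255:395]=1
b=(((H>100)&(H<125)&(S>120)&(V>120)&win)).astype(np.uint8)*255
k=max(cv2.findContours(b,0,2)[0],key=cv2.contourArea)
P=np.array([onz(c,*p,111)[:2] for p in k[:,0,:].astype(float)],np.float32)
print("bright blue",cv2.minEnclosingCircle(P))
w=((S<70)&(V>180)); ww=np.zeros(H.shape,bool); ww[215:268,315:337]=1
ys,xs=np.nonzero(w&ww); Q=np.array([onz(c,x,y,111)[:2] for x,y in zip(xs,ys)],np.float32)
print("bar",cv2.minAreaRect(Q),Q.mean(0))
d=(((S<90)&(V<100)&win)).astype(np.uint8)*255; d[:, 384:]=0
k=max(cv2.findContours(d,0,2)[0],key=cv2.contourArea)
P=np.array([onz(c,*p,10)[:2] for p in k[:,0,:].astype(float)],np.float32)
print("plate",cv2.minAreaRect(P))
```

```text
bright blue ((565.8821411132812, -217.62266540527344), 23.066951751708984)
bar ((564.5216674804688, -216.8928985595703), (3.666255235671997, 29.882726669311523), 59.8754997253418) [ 565.2704  -217.14607]
plate ((565.8638916015625, -217.84474182128906), (108.31857299804688, 108.43620300292969), 59.222740173339844)
```

Run:
```python
from h import *
go([565.5,-217,76],59.5)
```

```text
T x [-0.001  0.    -1.   ] jaw -119.98 shift [2.449 0.051 0.061] turn [-29.91   0.09]
```

```bash
python3 -m jog '[{"grip":1,"tx":0.2,"ty":0.05,"tz":0.06,"turn":0.09},{"grip":1,"tx":0.6,"ty":0.05,"tz":0.06,"turn":0.09},{"grip":1,"tx":1,"ty":0.05,"tz":0.06,"turn":0.09},{"grip":1,"tx":1.4,"ty":0.05,"tz":0.06,"turn":0.09},{"grip":1,"tx":1.8,"ty":0.05,"tz":0.06,"turn":0.09},{"grip":1,"tx":2.1,"ty":0.05,"tz":0.06,"turn":0.09},{"grip":1,"tx":2.3,"ty":0.05,"tz":0.06,"turn":0.09},{"grip":1,"tx":2.45,"ty":0.05,"tz":0.06,"turn":0.09},{"grip":1,"tx":2.45,"ty":0.05,"tz":0.06,"turn":0.09},{"grip":0.75,"tx":2.45,"ty":0.05,"tz":0.06,"turn":0.09},{"grip":0.75,"tx":2.45,"ty":0.05,"tz":0.06,"turn":0.09},{"grip":0.75,"tx":2.45,"ty":0.05,"tz":0.06,"turn":0.09}]' 20
python3 - <<'E'
from h import *
go([565.5,-217,76],59.5);st();shot("wrist","w1");shot("scene","s1")
import cv2
a=cv2.imread("pics/w1.png")[130:430,150:500];b=cv2.imread("pics/s1.png")[180:310,80:230]
cv2.imwrite("pics/j1.png",np.hstack([a,cv2.resize(b,(346,300),interpolation=2)]))
E
```

```text
clock: 3.82
eef_pos: [566.3, -217.7, 77.1]
eef_rot: [1.671, 1.57, -0.437]
wrist_force: [0.4, -0.4, 0.6]
finger_gap: 77.4
T x [ 0.001 -0.001 -1.   ] jaw -120.74 shift [ 0.028 -0.026 -0.006] turn [29.96 -0.04]
{'clock': 3.817, 'joints': [-0.427, 0.515, 1.455, -0.0, 1.17, 1.68], 'eef_pos': [566.266, -217.738, 77.128], 'eef_rot': [1.671, 1.57, -0.437], 'wrist_force': [0.426, -0.429, 0.584], 'moment': [0.057, 0.152, 0.007], 'finger_gap': 77.372}
```

View pics/j1.png

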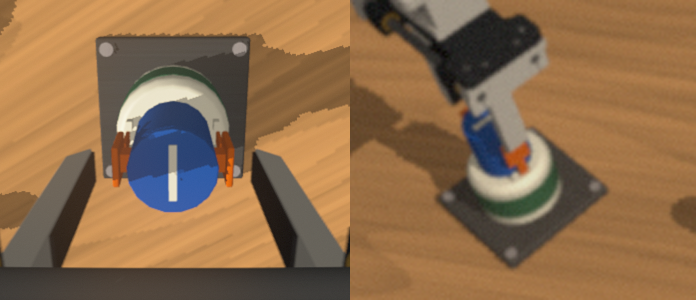

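Fingers straddle the tabs evenly (about 17 px gap on each side), tips at tab height.

```bash
python3 -m jog '[{"grip":0.68,"tx":0.03,"ty":0,"tz":0,"turn":0},{"grip":0.64,"tx":0.03,"ty":0,"tz":0,"turn":0},{"grip":0.6,"tx":0.03,"ty":0,"tz":0,"turn":0},{"grip":0.57,"tx":0.03,"ty":0,"tz":0,"turn":0},{"grip":0.54,"tx":0.03,"ty":0,"tz":0,"turn":0},{"grip":0.54,"tx":0.03,"ty":0,"tz":0,"turn":0},{"grip":0.54,"tx":0.03,"ty":0,"tz":0,"turn":0},{"grip":0.54,"tx":0.03,"ty":0,"tz":0,"turn":0}]' 20
python3 - <<'E'
from h import *
st()
E
```

```text
clock: 4.58
eef_pos: [566.0, -217.5, 75.2]
eef_rot: [2.265, 1.571, 0.158]
wrist_force: [-0.3, 0.4, -0.5]
finger_gap: 51.1
{'clock': 4.583, 'joints': [-0.427, 0.517, 1.457, 0.0, 1.168, 1.68], 'eef_pos': [565.97, -217.53, 75.205], 'eef_rot': [2.265, 1.571, 0.158], 'wrist_force': [-0.284, 0.415, -0.469], 'moment': [-0.051, 0.2, -0.003], 'finger_gap': 51.107}
```

```bash
python3 -m jog '[{"grip":0.5,"tx":0,"ty":0,"tz":0,"turn":0},{"grip":0.45,"tx":0,"ty":0,"tz":0,"turn":0},{"grip":0.45,"tx":0,"ty":0,"tz":0,"turn":0}]' 20
python3 - <<'E'
from h import *
st();shot("wrist","w2")
cv2.imwrite("pics/w2c.png",cv2.imread("pics/w2.png")[130:430,150:500])
E
```

```text
clock: 4.83
eef_pos: [566.0, -217.5, 75.1]
eef_rot: [-2.958, 1.571, 1.218]
wrist_force: [0.1, 0.3, 0.2]
finger_gap: 45.4
{'clock': 4.833, 'joints': [-0.427, 0.517, 1.457, 0.0, 1.168, 1.68], 'eef_pos': [565.963, -217.451, 75.132], 'eef_rot': [-2.958, 1.571, 1.218], 'wrist_force': [0.126, 0.305, 0.209], 'moment': [0.099, 0.105, 0.01], 'finger_gap': 45.426}
```

View pics/w2c.png

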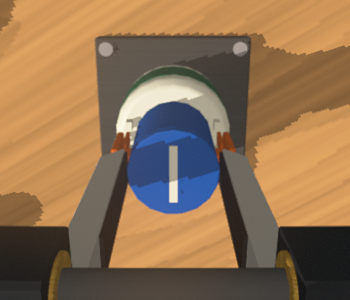

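```bash
cat >> h.py <<'E'
def proj(c,p):
    A=R.from_euler('xyz',c["attitude"]).as_matrix(); q=A.T@(np.array(p,float)-c["eye"]); x,y=q[0]/-q[2],-q[1]/-q[2]
    k=1+c["k1"]*(x*x+y*y); return np.array([c["cx"]+c["fx"]*x*k,c["cy"]+c["fy"]*y*k]).round(1)
E
python3 - <<'E'
from h import *
c=load("w2"); C=np.array([566,-217.4]); j=np.radians(-120.6); z=np.array([np.cos(j),np.sin(j)]);y=np.array([-z[1],z[0]])
off=np.array([150,130])
for h in(75,94,106,111):
  print(h,"axis",proj(c,[*C,h])-off,[(s,t,(proj(c,[*(C+z*s+y*t),h])-off).tolist()) for s in(-22.7,22.7) for t in(-8,8)])
s=shot("scene","s2"); j1=np.radians(59.4)
print(st()["finger_gap"])
for h in (75,94,106): print(h,[proj(s,[*(C+z*a),h]).tolist() for a in(-27,27)])
im=s["image"][190:280,90:210,::-1]
cv2.imwrite("pics/s2c.png",cv2.resize(im,None,fx=6,fy=6,interpolation=2))
E
```

```text
75 axis [171.9 144. ] [(-22.7, -8, [133.3, 156.8]), (-22.7, 8, [132.3, 131.10000000000002]), (22.7, -8, [210.7, 156.5]), (22.7, 8, [211.39999999999998, 130.89999999999998])]
94 axis [171.8 157.3] [(-22.7, -8, [129.89999999999998, 171.10000000000002]), (-22.7, 8, [128.8, 143.5]), (22.7, -8, [213.89999999999998, 170.8]), (22.7, 8, [214.8, 143.2])]
106 axis [171.8 167.1] [(-22.7, -8, [127.39999999999998, 181.5]), (-22.7, 8, [126.19999999999999, 152.5]), (22.7, -8, [216.3, 181.2]), (22.7, 8, [217.2, 152.2])]
111 axis [171.7 171.4] [(-22.7, -8, [126.30000000000001, 186.10000000000002]), (-22.7, 8, [125.0, 156.60000000000002]), (22.7, -8, [217.3, 185.8]), (22.7, 8, [218.3, 156.3])]
{'clock': 4.933, 'joints': [-0.427, 0.517, 1.457, 0.0, 1.168, 1.68], 'eef_pos': [565.937, -217.493, 75.144], 'eef_rot': [-2.903, 1.571, 1.273], 'wrist_force': [0.035, 1.851, 1.419], 'moment': [0.188, 0.087, -0.021], 'finger_gap': 45.623}
45.623445392885
75 [[151.8, 249.9], [135.4, 236.0]]
94 [[149.1, 243.8], [132.6, 229.8]]
106 [[147.4, 239.8], [130.7, 225.8]]
```

View pics/s2c.png

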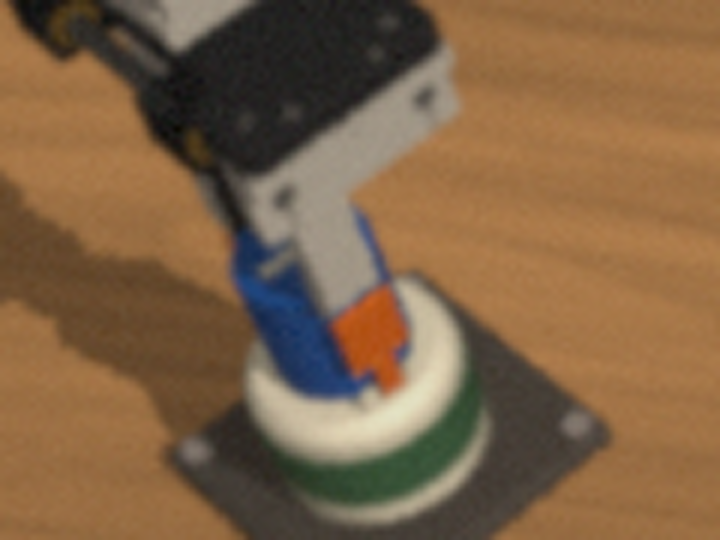

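The scene view shows the fingertip ending just above the orange tab (tip about z≈105, at crop (350,303)), gripping the cap body (gap 45.5 = cap diameter), so the real tips sit about 30 mm above the reported TCP. I'll open, go about 27 mm lower while watching the force, and regrip.

```bash
python3 -m jog '[{"grip":0.6,"tx":0,"ty":0,"tz":0,"turn":0},{"grip":0.78,"tx":0,"ty":0,"tz":0,"turn":0},{"grip":0.78,"tx":0,"ty":0,"tz":0,"turn":0},{"grip":0.78,"tx":0,"ty":0,"tz":0,"turn":0},{"grip":0.78,"tx":0,"ty":0,"tz":0,"turn":0},{"grip":0.78,"tx":0.08,"ty":0,"tz":0,"turn":0},{"grip":0.78,"tx":0.16,"ty":0,"tz":0,"turn":0},{"grip":0.78,"tx":0.24,"ty":0,"tz":0,"turn":0},{"grip":0.78,"tx":0.32,"ty":0,"tz":0,"turn":0},{"grip":0.78,"tx":0.4,"ty":0,"tz":0,"turn":0}]' 20
python3 -m jog '[{"grip":0.78,"tx":0.06,"ty":0,"tz":0,"turn":0},{"grip":0.78,"tx":0.12,"ty":0,"tz":0,"turn":0},{"grip":0.78,"tx":0.18,"ty":0,"tz":0,"turn":0},{"grip":0.78,"tx":0.24,"ty":0,"tz":0,"turn":0},{"grip":0.78,"tx":0.24,"ty":0,"tz":0,"turn":0}]'
python3 - <<'E'
from h import *
st();shot("wrist","w3");shot("scene","s3")
a=cv2.imread("pics/w3.png")[130:430,150:500];b=cv2.imread("pics/s3.png")[190:280,90:210]
cv2.imwrite("pics/j3.png",np.hstack([a,cv2.resize(b,(400,300),interpolation=2)]))
E
```

```text
clock: 5.77
eef_pos: [565.8, -217.5, 58.6]
eef_rot: [-1.38, 1.57, 2.795]
wrist_force: [-0.1, 0.3, -0.1]
finger_gap: 73.4
clock: 6.18
eef_pos: [565.7, -217.5, 49.0]
eef_rot: [-1.45, 1.57, 2.726]
wrist_force: [0.1, 1.3, -0.6]
finger_gap: 73.5
{'clock': 6.183, 'joints': [-0.427, 0.547, 1.477, -0.0, 1.118, 1.68], 'eef_pos': [565.705, -217.48, 49.003], 'eef_rot': [-1.45, 1.57, 2.726], 'wrist_force': [0.089, 1.268, -0.646], 'moment': [0.026, 0.134, -0.073], 'finger_gap': 73.454}
```

View pics/j3.png

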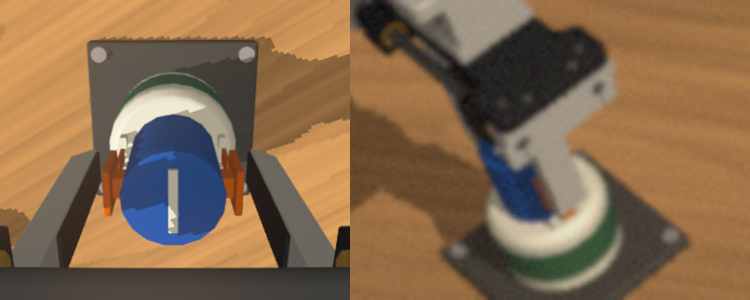

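Now the fingers cover the tabs and only the catch shows below the tip; no contact force. Closing.

```bash
python3 -m jog '[{"grip":0.7,"tx":0,"ty":0,"tz":0,"turn":0},{"grip":0.66,"tx":0,"ty":0,"tz":0,"turn":0},{"grip":0.62,"tx":0,"ty":0,"tz":0,"turn":0},{"grip":0.58,"tx":0,"ty":0,"tz":0,"turn":0},{"grip":0.54,"tx":0,"ty":0,"tz":0,"turn":0},{"grip":0.5,"tx":0,"ty":0,"tz":0,"turn":0},{"grip":0.5,"tx":0,"ty":0,"tz":0,"turn":0},{"grip":0.5,"tx":0,"ty":0,"tz":0,"turn":0},{"grip":0.5,"tx":0,"ty":0,"tz":0,"turn":0}]' 20
python3 - <<'E'
from h import *
st()
E
```

```text
clock: 7.03
eef_pos: [566.1, -217.7, 49.9]
eef_rot: [1.67, 1.57, -0.437]
wrist_force: [-1.6, 0.3, 5.8]
finger_gap: 52.0
{'clock': 7.033, 'joints': [-0.427, 0.546, 1.476, -0.0, 1.119, 1.68], 'eef_pos': [566.063, -217.651, 49.916], 'eef_rot': [1.67, 1.57, -0.437], 'wrist_force': [-1.556, 0.264, 5.821], 'moment': [0.12, 0.37, -0.058], 'finger_gap': 52.016}
```

```bash
python3 -m jog '[{"grip":0.5,"tx":-0.01,"ty":0,"tz":0,"turn":-0.2},{"grip":0.5,"tx":-0.01,"ty":0,"tz":0,"turn":-0.5},{"grip":0.5,"tx":-0.01,"ty":0,"tz":0,"turn":-0.8},{"grip":0.5,"tx":-0.01,"ty":0,"tz":0,"turn":-1.1},{"grip":0.5,"tx":-0.01,"ty":0,"tz":0,"turn":-1.3},{"grip":0.5,"tx":-0.01,"ty":0,"tz":0,"turn":-1.4}]' 20
python3 - <<'E'
from h import *
go([565.5,-217,50],59.5);st();shot("wrist","w4")
E
```

```text
clock: 7.53
eef_pos: [566.0, -217.6, 49.9]
eef_rot: [1.572, 1.571, -0.387]
wrist_force: [0.7, -0.0, 1.8]
finger_gap: 52.2
T x [ 0. -0. -1.] jaw -112.26 shift [-0.001 -0.017 -0.01 ] turn [-28.63   1.37]
{'clock': 7.533, 'joints': [-0.427, 0.546, 1.476, 0.0, 1.119, 1.532], 'eef_pos': [565.997, -217.618, 49.948], 'eef_rot': [1.572, 1.571, -0.387], 'wrist_force': [0.717, -0.016, 1.828], 'moment': [-0.043, 0.01, 0.013], 'finger_gap': 52.21}
```

```bash
cat > bar.py <<'E'
from h import *
import sys
def bar(f):
    c=load(f); H,S,V=cv2.split(cv2.cvtColor(c["image"],cv2.COLOR_RGB2HSV))
    b=((H>100)&(H<125)&(S>120)).astype(np.uint8)*255
    b[:240]=b[:240]; k=max(cv2.findContours(b[:395],0,2)[0],key=cv2.contourArea)
    hull=np.zeros_like(b); cv2.fillPoly(hull,[cv2.convexHull(k)],255); hull=cv2.erode(hull,np.ones((7,7)))
    w=((S<90)&(V>100)&(hull>0)).astype(np.uint8)*255
    k=max(cv2.findContours(w,0,2)[0],key=cv2.contourArea)
    Q=np.array([onz(c,*p,111)[:2] for p in k[:,0].astype(float)],np.float32)
    v=cv2.fitLine(Q,2,0,.01,.01).ravel(); print(f,"bar deg",np.degrees(np.arctan2(v[1],v[0])).round(1),"c",Q.mean(0),cv2.minAreaRect(Q)[1])
if __name__=="__main__":
    for f in sys.argv[1:]: bar(f)
E
python3 bar.py w3 w4
python3 -m jog '[{"grip":0.5,"tx":0,"ty":0,"tz":0,"turn":-0.3},{"grip":0.5,"tx":0,"ty":0,"tz":0,"turn":-0.6},{"grip":0.5,"tx":0,"ty":0,"tz":0,"turn":-0.9},{"grip":0.5,"tx":0,"ty":0,"tz":0,"turn":-1.2},{"grip":0.5,"tx":0,"ty":0,"tz":0,"turn":-1.5},{"grip":0.5,"tx":0,"ty":0,"tz":0,"turn":-1.8},{"grip":0.5,"tx":0,"ty":0,"tz":0,"turn":-2.1},{"grip":0.5,"tx":0,"ty":0,"tz":0,"turn":-2.4},{"grip":0.5,"tx":0,"ty":0,"tz":0,"turn":-2.6},{"grip":0.5,"tx":0,"ty":0,"tz":0,"turn":-2.7}]' 20
python3 - <<'E'
from h import *
go([565.5,-217,50],59.5);st();shot("wrist","w5")
E
python3 bar.py w5
```

```text
w3 bar deg -31.0 c [ 557.4222  -214.18605] (4.419291019439697, 31.1065616607666)
w4 bar deg -21.9 c [ 558.25165 -216.40273] (4.4428582191467285, 30.76936149597168)
clock: 8.42
eef_pos: [566.0, -217.6, 50.0]
eef_rot: [2.084, 1.571, 0.406]
wrist_force: [0.8, 0.6, 2.7]
finger_gap: 52.2
T x [ 0.  0. -1.] jaw -96.1 shift [-0.001 -0.013 -0.013] turn [-25.93   4.07]
{'clock': 8.417, 'joints': [-0.427, 0.546, 1.476, 0.0, 1.119, 1.25], 'eef_pos': [565.958, -217.556, 49.963], 'eef_rot': [2.084, 1.571, 0.406], 'wrist_force': [0.831, 0.598, 2.745], 'moment': [0.041, -0.067, -0.055], 'finger_gap': 52.24}
w5 bar deg -5.3 c [ 556.6321  -218.63153] (4.442781925201416, 30.770803451538086)
```

```bash
cat > chk.py <<'E'
from h import *
import sys
s=manip.read_state(); T=R.from_euler('xyz',s["eef_rot"]).as_matrix()
print("jaw",np.degrees(np.arctan2(T[1,2],T[0,2])).round(2),"q6",s["joints"][5].round(4),"m",np.round(s["moment"],3),"F",np.round(s["wrist_force"],1),"gap",round(s["finger_gap"],1))
sys.exit(abs(s["moment"][2])>0.25)
E
python3 -m jog '[{"grip":0.5,"tx":0,"ty":0,"tz":0,"turn":-0.15},{"grip":0.5,"tx":0,"ty":0,"tz":0,"turn":-0.3},{"grip":0.5,"tx":0,"ty":0,"tz":0,"turn":-0.45}]' >/dev/null && python3 chk.py && python3 -m jog '[{"grip":0.5,"tx":0,"ty":0,"tz":0,"turn":-0.15},{"grip":0.5,"tx":0,"ty":0,"tz":0,"turn":-0.3},{"grip":0.5,"tx":0,"ty":0,"tz":0,"turn":-0.45}]' >/dev/null && python3 chk.py && python3 -m jog '[{"grip":0.5,"tx":0,"ty":0,"tz":0,"turn":-0.15},{"grip":0.5,"tx":0,"ty":0,"tz":0,"turn":-0.3},{"grip":0.5,"tx":0,"ty":0,"tz":0,"turn":-0.45}]' >/dev/null && python3 chk.py && python3 -m jog '[{"grip":0.5,"tx":0,"ty":0,"tz":0,"turn":-0.15},{"grip":0.5,"tx":0,"ty":0,"tz":0,"turn":-0.3},{"grip":0.5,"tx":0,"ty":0,"tz":0,"turn":-0.45}]' >/dev/null && python3 chk.py
```

```text
jaw -93.37 q6 1.2021 m [ 0.243 -0.125 -0.082] F [0.8 1.6 1.2] gap 52.1False
```

```bash
sed -i 's/sys.exit(\(.*\))$/sys.exit(int(\1))/' chk.py
python3 -m jog '[{"grip":0.5,"tx":0,"ty":0,"tz":0,"turn":-0.15},{"grip":0.5,"tx":0,"ty":0,"tz":0,"turn":-0.3},{"grip":0.5,"tx":0,"ty":0,"tz":0,"turn":-0.45}]' >/dev/null && python3 chk.py && python3 -m jog '[{"grip":0.5,"tx":0,"ty":0,"tz":0,"turn":-0.15},{"grip":0.5,"tx":0,"ty":0,"tz":0,"turn":-0.3},{"grip":0.5,"tx":0,"ty":0,"tz":0,"turn":-0.45}]' >/dev/null && python3 chk.py && python3 -m jog '[{"grip":0.5,"tx":0,"ty":0,"tz":0,"turn":-0.15},{"grip":0.5,"tx":0,"ty":0,"tz":0,"turn":-0.3},{"grip":0.5,"tx":0,"ty":0,"tz":0,"turn":-0.45}]' >/dev/null && python3 chk.py && python3 -m jog '[{"grip":0.5,"tx":0,"ty":0,"tz":0,"turn":-0.15},{"grip":0.5,"tx":0,"ty":0,"tz":0,"turn":-0.3},{"grip":0.5,"tx":0,"ty":0,"tz":0,"turn":-0.45}]' >/dev/null && python3 chk.py
```

```text
jaw -90.65 q6 1.1548 m [ 0.344 -0.311 -0.07 ] F [2.9 1.7 2.6] gap 52.2
jaw -87.95 q6 1.1076 m [ 0.611 -0.494  0.   ] F [3.5 2.5 1.8] gap 52.1
jaw -85.25 q6 1.0605 m [ 0.861 -0.588 -0.083] F [4.  3.8 2.6] gap 52.0
jaw -82.55 q6 1.0134 m [ 0.832 -0.629 -0.104] F [4.  4.6 2.5] gap 52.2
```

```bash
python3 -m jog '[{"grip":0.5,"tx":0,"ty":0.01,"tz":-0.01,"turn":-0.15},{"grip":0.5,"tx":0,"ty":0.015,"tz":-0.015,"turn":-0.3},{"grip":0.5,"tx":0,"ty":0.015,"tz":-0.015,"turn":-0.45}]' >/dev/null && python3 chk.py && python3 -m jog '[{"grip":0.5,"tx":0,"ty":0,"tz":0,"turn":-0.15},{"grip":0.5,"tx":0,"ty":0,"tz":0,"turn":-0.3},{"grip":0.5,"tx":0,"ty":0,"tz":0,"turn":-0.45}]' >/dev/null && python3 chk.py && python3 -m jog '[{"grip":0.5,"tx":0,"ty":0,"tz":0,"turn":-0.15},{"grip":0.5,"tx":0,"ty":0,"tz":0,"turn":-0.3},{"grip":0.5,"tx":0,"ty":0,"tz":0,"turn":-0.45}]' >/dev/null && python3 chk.py
```

```text
jaw -79.85 q6 0.9676 m [ 0.09   0.068 -0.059] F [0.7 0.1 2.5] gap 52.1
jaw -77.16 q6 0.9205 m [-0.024  0.116  0.021] F [-0.4  0.1  2.6] gap 52.0
jaw -74.45 q6 0.8733 m [-0.061  0.092 -0.032] F [ 0.1 -0.2  3.7] gap 52.2
```

```bash
python3 -m jog '[{"grip":0.5,"tx":0,"ty":0,"tz":0,"turn":-0.15},{"grip":0.5,"tx":0,"ty":0,"tz":0,"turn":-0.3},{"grip":0.5,"tx":0,"ty":0,"tz":0,"turn":-0.45}]' >/dev/null && python3 chk.py && python3 -m jog '[{"grip":0.5,"tx":0,"ty":0,"tz":0,"turn":-0.15},{"grip":0.5,"tx":0,"ty":0,"tz":0,"turn":-0.3},{"grip":0.5,"tx":0,"ty":0,"tz":0,"turn":-0.45}]' >/dev/null && python3 chk.py && python3 -m jog '[{"grip":0.5,"tx":0,"ty":0,"tz":0,"turn":-0.15},{"grip":0.5,"tx":0,"ty":0,"tz":0,"turn":-0.3},{"grip":0.5,"tx":0,"ty":0,"tz":0,"turn":-0.45}]' >/dev/null && python3 chk.py&& python3 -m jog '[{"grip":0.5,"tx":0,"ty":0,"tz":0,"turn":-0.15},{"grip":0.5,"tx":0,"ty":0,"tz":0,"turn":-0.3},{"grip":0.5,"tx":0,"ty":0,"tz":0,"turn":-0.45}]' >/dev/null && python3 chk.py
```

```text
jaw -71.75 q6 0.8262 m [ 0.011  0.072 -0.001] F [0.2 0.3 3.2] gap 51.8
jaw -69.05 q6 0.7791 m [ 0.077  0.049 -0.031] F [-0.1  1.   2.5] gap 51.9
jaw -66.35 q6 0.732 m [0.292 0.096 0.004] F [0.6 0.1 4.6] gap 52.1
jaw -63.65 q6 0.6849 m [ 0.487  0.055 -0.101] F [0.7 2.4 3.3] gap 52.0
```

```bash
python3 -m jog '[{"grip":0.5,"tx":0,"ty":0.005,"tz":-0.012,"turn":-0.15},{"grip":0.5,"tx":0,"ty":0.005,"tz":-0.012,"turn":-0.3},{"grip":0.5,"tx":0,"ty":0.005,"tz":-0.012,"turn":-0.4}]' >/dev/null && python3 chk.py && python3 -m jog '[{"grip":0.5,"tx":0,"ty":0,"tz":0,"turn":-0.15},{"grip":0.5,"tx":0,"ty":0,"tz":0,"turn":-0.3},{"grip":0.5,"tx":0,"ty":0,"tz":0,"turn":-0.4}]' >/dev/null && python3 chk.py && python3 -m jog '[{"grip":0.5,"tx":0,"ty":0,"tz":0,"turn":-0.15},{"grip":0.5,"tx":0,"ty":0,"tz":0,"turn":-0.3},{"grip":0.5,"tx":0,"ty":0,"tz":0,"turn":-0.4}]' >/dev/null && python3 chk.py
```

```text
jaw -61.26 q6 0.6438 m [ 0.344  0.291 -0.1  ] F [-0.4  1.7  4. ] gap 52.6
jaw -58.86 q6 0.6019 m [ 0.658  0.768 -0.243] F [-2.5  3.8  5.6] gap 51.8
jaw -56.48 q6 0.5603 m [ 0.71   0.805 -0.673] F [-3.1  3.6  6. ] gap 52.2
```

```bash
python3 - <<'E'
from h import *
shot("wrist","w6")
E
python3 bar.py w6
```

```text
w6 bar deg 31.6 c [ 565.77545 -217.29375] (31.289512634277344, 4.4828667640686035)
```

Stop met (moment -0.67 N·m at about 63° ≈ 1.1 rad). Easing off about 4° and re-centring.

```bash
python3 -m jog '[{"grip":0.5,"tx":0,"ty":-0.004,"tz":-0.012,"turn":0.25},{"grip":0.5,"tx":0,"ty":-0.004,"tz":-0.012,"turn":0.5},{"grip":0.5,"tx":0,"ty":-0.004,"tz":-0.012,"turn":0.75},{"grip":0.5,"tx":0,"ty":-0.004,"tz":-0.012,"turn":0.75}]' >/dev/null; python3 chk.py; python3 -m jog '[{"grip":0.5,"tx":-0.02,"ty":0,"tz":0,"turn":0},{"grip":0.5,"tx":-0.04,"ty":0,"tz":0,"turn":0},{"grip":0.5,"tx":-0.06,"ty":0,"tz":0,"turn":0}]'; python3 chk.py
```

```text
jaw -61.07 q6 0.6407 m [ 0.198  0.272 -0.042] F [-0.8  0.9  3.7] gap 52.0
clock: 12.85
eef_pos: [565.8, -216.1, 52.1]
eef_rot: [-2.273, 1.57, 2.946]
wrist_force: [-0.2, -0.5, -1.7]
finger_gap: 51.8
jaw -61.0 q6 0.6394 m [-0.063  0.107 -0.029] F [-0.2 -0.5 -1.7] gap 51.8
```

```bash
python3 -m jog '[{"grip":0.5,"tx":-0.03,"ty":0,"tz":0,"turn":0},{"grip":0.5,"tx":-0.06,"ty":0,"tz":0,"turn":0},{"grip":0.5,"tx":-0.06,"ty":0,"tz":0,"turn":0}]'; python3 chk.py; python3 -m jog '[{"grip":0.5,"tx":-0.04,"ty":0,"tz":0,"turn":0},{"grip":0.5,"tx":-0.1,"ty":0,"tz":0,"turn":0},{"grip":0.5,"tx":-0.15,"ty":0,"tz":0,"turn":0}]'; python3 chk.py
```

```text
clock: 13.1
eef_pos: [566.0, -216.1, 54.9]
eef_rot: [-1.662, 1.571, -2.727]
wrist_force: [-1.2, 0.8, -0.5]
finger_gap: 52.1
jaw -61.03 q6 0.6401 m [ 0.023  0.251 -0.033] F [-1.2  0.8 -0.5] gap 52.1
clock: 13.35
eef_pos: [566.0, -216.1, 61.1]
eef_rot: [0.808, 1.571, -0.257]
wrist_force: [-0.1, -0.5, -0.2]
finger_gap: 52.1
jaw -61.04 q6 0.6402 m [-0.057  0.155  0.01 ] F [-0.1 -0.5 -0.2] gap 52.1
```

```bash
python3 -m jog '[{"grip":0.5,"tx":-0.15,"ty":0,"tz":0,"turn":0},{"grip":0.5,"tx":-0.4,"ty":0,"tz":0,"turn":0},{"grip":0.5,"tx":-0.65,"ty":0,"tz":0,"turn":0},{"grip":0.5,"tx":-0.9,"ty":0,"tz":0,"turn":0},{"grip":0.5,"tx":-1.15,"ty":0,"tz":0,"turn":0},{"grip":0.5,"tx":-1.4,"ty":0,"tz":0,"turn":0},{"grip":0.5,"tx":-1.65,"ty":0,"tz":0,"turn":0},{"grip":0.5,"tx":-1.9,"ty":0,"tz":0,"turn":0},{"grip":0.5,"tx":-2.1,"ty":0,"tz":0,"turn":0},{"grip":0.5,"tx":-2.1,"ty":0,"tz":0,"turn":0}]'; python3 chk.py
python3 - <<'E'
from h import *
c=shot("scene","s4");shot("wrist","w7");go([508,214.7,145],-61)
a=cv2.imread("pics/w7.png");b=cv2.imread("pics/s4.png")[150:300,60:260]
cv2.imwrite("pics/j4.png",np.hstack([cv2.resize(a,(400,300)),cv2.resize(b,(400,300),interpolation=2)]))
E
```

```text
clock: 14.18
eef_pos: [566.6, -216.3, 146.8]
eef_rot: [0.632, 1.568, -0.433]
wrist_force: [-1.3, -0.3, -1.3]
finger_gap: 52.2
jaw -61.04 q6 0.6402 m [-0.059  0.166 -0.027] F [-1.3 -0.3 -1.3] gap 52.2
T x [ 0. -0. -1.] jaw -61.04 shift [-7.0000e-03  3.9460e+00 -1.0124e+01] turn [-1.000e-02  2.999e+01]
```

View pics/j4.png

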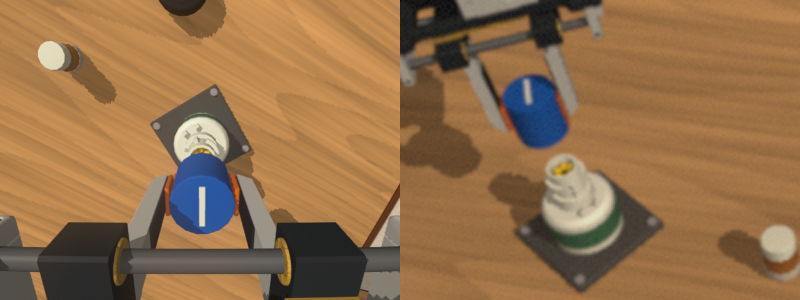

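Wrist and scene views: cap held upright between the tabs, neck bare, tub and jar (775,245 in the panel) undisturbed. Moving to the tray at height.

```bash
python3 -m jog '[{"grip":0.5,"tx":0,"ty":0.1,"tz":-0.26,"turn":0},{"grip":0.5,"tx":0,"ty":0.27,"tz":-0.7,"turn":0},{"grip":0.5,"tx":0,"ty":0.51,"tz":-1.3,"turn":0},{"grip":0.5,"tx":0,"ty":0.78,"tz":-2,"turn":0},{"grip":0.5,"tx":0,"ty":1.05,"tz":-2.7,"turn":0},{"grip":0.5,"tx":0,"ty":1.33,"tz":-3.4,"turn":0},{"grip":0.5,"tx":0,"ty":1.6,"tz":-4.1,"turn":0},{"grip":0.5,"tx":0,"ty":1.87,"tz":-4.8,"turn":0},{"grip":0.5,"tx":0,"ty":2.15,"tz":-5.5,"turn":0},{"grip":0.5,"tx":0,"ty":2.42,"tz":-6.2,"turn":0},{"grip":0.5,"tx":0,"ty":2.69,"tz":-6.9,"turn":0},{"grip":0.5,"tx":0,"ty":2.9,"tz":-7.44,"turn":0}]' > /dev/null; python3 -m jog '[{"grip":0.5,"tx":0,"ty":0.2,"tz":-0.5,"turn":0},{"grip":0.5,"tx":0,"ty":0.43,"tz":-1.1,"turn":0},{"grip":0.5,"tx":0,"ty":0.66,"tz":-1.7,"turn":0},{"grip":0.5,"tx":0,"ty":0.86,"tz":-2.2,"turn":0},{"grip":0.5,"tx":0,"ty":0.98,"tz":-2.5,"turn":0},{"grip":0.5,"tx":0,"ty":1.03,"tz":-2.65,"turn":0},{"grip":0.5,"tx":0,"ty":1.03,"tz":-2.65,"turn":0}]'; python3 chk.py
python3 - <<'E'
from h import *
c=shot("wrist","w8"); go([508,214.7,30],-61)
H,S,V=cv2.split(cv2.cvtColor(c["image"],cv2.COLOR_RGB2HSV))
m=((H>100)&(H<125)&(S>120)).astype(np.uint8)*255
k=max(cv2.findContours(m[:395],0,2)[0],key=cv2.contourArea)
p=k[:,0].astype(float); s=manip.read_state()
print("cap top nearest px",p[:,1].max(),p[:,0].min(),p[:,0].max())
t=manip.read_state()["eef_pos"]
for r in(11,13,15): print(r,proj(c,[t[0],t[1],t[2]+r+50]))
T=R.from_euler('xyz',s["eef_rot"]).as_matrix()
for r in(9,11,13,15):
  pts=[proj(c,[*(t[:2]+23*(T[:2,2]*np.cos(a)+T[:2,1]*np.sin(a))),t[2]+r+50]) for a in np.linspace(0,6.28,60)]; pts=np.array(pts); print(r,pts[:,1].max(),pts[:,0].min(),pts[:,0].max())
E
```

```text
clock: 15.87
eef_pos: [507.6, 214.0, 144.4]
eef_rot: [-1.776, 1.57, -2.84]
wrist_force: [-1.4, -1.0, 0.1]
finger_gap: 52.0
jaw -60.96 q6 1.3964 m [-0.058  0.131  0.007] F [-1.4 -1.   0.1] gap 52.0
T x [-0. -0. -1.] jaw -61.01 shift [ 2.861  0.024 -0.034] turn [-0. 30.]
cap top nearest px 373.0 271.0 375.0
11 [322.5 325.6]
13 [322.5 327.9]
15 [322.5 330.3]
9 368.5 269.7 375.3
11 371.2 269.1 375.9
13 373.9 268.5 376.5
15 376.7 267.8 377.2
```

```bash
python3 -m jog '[{"grip":0.5,"tx":0.15,"ty":0.01,"tz":-0.02,"turn":0},{"grip":0.5,"tx":0.5,"ty":0.02,"tz":-0.03,"turn":0},{"grip":0.5,"tx":0.9,"ty":0.02,"tz":-0.03,"turn":0},{"grip":0.5,"tx":1.3,"ty":0.02,"tz":-0.03,"turn":0},{"grip":0.5,"tx":1.7,"ty":0.02,"tz":-0.03,"turn":0},{"grip":0.5,"tx":2.1,"ty":0.02,"tz":-0.03,"turn":0},{"grip":0.5,"tx":2.5,"ty":0.02,"tz":-0.03,"turn":0},{"grip":0.5,"tx":2.85,"ty":0.02,"tz":-0.03,"turn":0},{"grip":0.5,"tx":3.1,"ty":0.02,"tz":-0.03,"turn":0},{"grip":0.5,"tx":3.25,"ty":0.02,"tz":-0.03,"turn":0},{"grip":0.5,"tx":3.35,"ty":0.02,"tz":-0.03,"turn":0},{"grip":0.5,"tx":3.35,"ty":0.02,"tz":-0.03,"turn":0}]'; python3 chk.py
```

```text
clock: 16.92
eef_pos: [508.2, 214.2, 10.3]
eef_rot: [-1.655, 1.57, -2.72]
wrist_force: [-0.3, -0.0, -0.6]
finger_gap: 51.9
jaw -61.07 q6 1.3984 m [-0.035  0.113 -0.017] F [-0.3 -0.  -0.6] gap 51.9
```

Run:
```python
from h import *
c=shot("scene","s5");cv2.imwrite("pics/s5c.png",cv2.resize(cv2.imread("pics/s5.png")[170:330,290:450],(600,600),interpolation=2))
```

```text
(no output)
```

View pics/s5c.png

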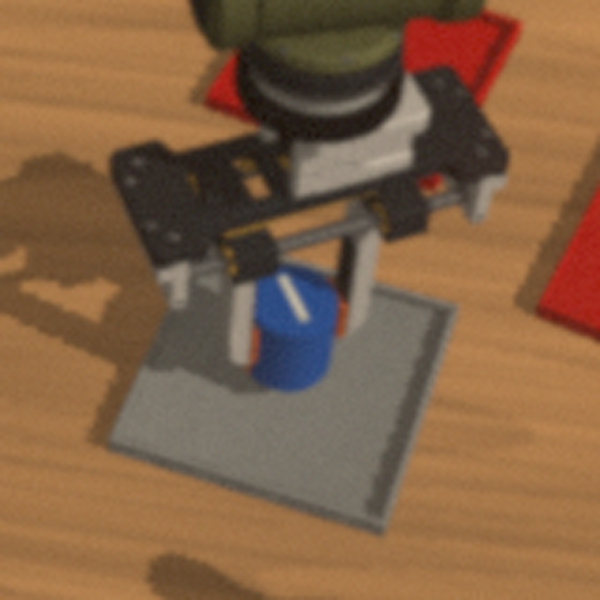

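The cap hangs upright above the grey tray's centre (crop (290,380)). Feeling the way down.

```bash
cat > chz.py <<'E'
from h import *
import sys
s=manip.read_state(); print("z",s["eef_pos"][2].round(2),"F",np.round(s["wrist_force"],1),"m",np.round(s["moment"],2)); sys.exit(int(s["wrist_force"][2]>2.5))
E
python3 -m jog '[{"grip":0.5,"tx":0.08,"ty":0,"tz":0,"turn":0},{"grip":0.5,"tx":0.16,"ty":0,"tz":0,"turn":0},{"grip":0.5,"tx":0.24,"ty":0,"tz":0,"turn":0},{"grip":0.5,"tx":0.28,"ty":0,"tz":0,"turn":0}]' >/dev/null; python3 chz.py && python3 -m jog '[{"grip":0.5,"tx":0.03,"ty":0,"tz":0,"turn":0},{"grip":0.5,"tx":0.05,"ty":0,"tz":0,"turn":0},{"grip":0.5,"tx":0.05,"ty":0,"tz":0,"turn":0}]' >/dev/null; python3 chz.py && python3 -m jog '[{"grip":0.5,"tx":0.02,"ty":0,"tz":0,"turn":0},{"grip":0.5,"tx":0.03,"ty":0,"tz":0,"turn":0}]' >/dev/null; python3 chz.py && python3 -m jog '[{"grip":0.5,"tx":0.02,"ty":0,"tz":0,"turn":0},{"grip":0.5,"tx":0.03,"ty":0,"tz":0,"turn":0}]' >/dev/null; python3 chz.py && python3 -m jog '[{"grip":0.5,"tx":0.02,"ty":0,"tz":0,"turn":0},{"grip":0.5,"tx":0.03,"ty":0,"tz":0,"turn":0}]' >/dev/null; python3 chz.py && python3 -m jog '[{"grip":0.5,"tx":0.02,"ty":0,"tz":0,"turn":0},{"grip":0.5,"tx":0.03,"ty":0,"tz":0,"turn":0}]' >/dev/null; python3 chz.py
```

```text
z -0.81 F [ 0.5  0.2 -0. ] m [-0.06  0.16  0.01]
z -2.59 F [ 0.1  0.1 -1.1] m [-0.09  0.18  0.03]
z -3.63 F [-0.4 -0.6 -1.1] m [-0.    0.11 -0.01]
z -4.93 F [ 0.1 -0.  -1. ] m [-0.    0.11  0.  ]
z -6.14 F [-0.6 -0.3 -1.5] m [-0.01  0.12 -0.01]
z -7.15 F [-3.5 -0.2  5.5] m [-0.15  0.59 -0.03]
```

Contact at z≈-7 as predicted (5.5 N). Releasing slowly, then rising.

```bash
python3 -m jog '[{"grip":0.57,"tx":0,"ty":0,"tz":0,"turn":0},{"grip":0.6,"tx":0,"ty":0,"tz":0,"turn":0},{"grip":0.64,"tx":0,"ty":0,"tz":0,"turn":0},{"grip":0.68,"tx":0,"ty":0,"tz":0,"turn":0},{"grip":0.74,"tx":0,"ty":0,"tz":0,"turn":0},{"grip":0.8,"tx":0,"ty":0,"tz":0,"turn":0},{"grip":0.85,"tx":0,"ty":0,"tz":0,"turn":0},{"grip":0.85,"tx":0,"ty":0,"tz":0,"turn":0},{"grip":0.85,"tx":0,"ty":0,"tz":0,"turn":0}]'; python3 chz.py
python3 -m jog '[{"grip":0.85,"tx":-0.15,"ty":0,"tz":0,"turn":0},{"grip":0.85,"tx":-0.4,"ty":0,"tz":0,"turn":0},{"grip":0.85,"tx":-0.8,"ty":0,"tz":0,"turn":0},{"grip":0.85,"tx":-1.3,"ty":0,"tz":0,"turn":0},{"grip":0.85,"tx":-1.8,"ty":0,"tz":0,"turn":0},{"grip":0.85,"tx":-2.3,"ty":0,"tz":0,"turn":0},{"grip":0.85,"tx":-2.8,"ty":0,"tz":0,"turn":0},{"grip":0.85,"tx":-3.3,"ty":0,"tz":0,"turn":0},{"grip":0.85,"tx":-3.6,"ty":0,"tz":0,"turn":0},{"grip":0.85,"tx":-3.6,"ty":0,"tz":0,"turn":0}]'; python3 chz.py
python3 - <<'E'
from h import *
shot("scene","s6");shot("wrist","w9");shot("top","t9")
a=cv2.imread("pics/w9.png");b=cv2.imread("pics/s6.png")
cv2.imwrite("pics/j6.png",np.hstack([cv2.resize(a,(400,300)),cv2.resize(b,(400,300),interpolation=3)]))
E
```

```text
clock: 18.97
eef_pos: [508.2, 214.6, -7.3]
eef_rot: [-1.765, 1.571, -2.831]
wrist_force: [-0.5, 0.2, 0.2]
finger_gap: 79.8
z -7.25 F [-0.5  0.2  0.2] m [-0.06  0.09  0.04]
clock: 19.8
eef_pos: [509.4, 215.1, 140.5]
eef_rot: [1.405, 1.565, 0.34]
wrist_force: [0.5, 0.3, -0.2]
finger_gap: 80.2
z 140.45 F [ 0.5  0.3 -0.2] m [-0.    0.14 -0.01]
```

View pics/j6.png

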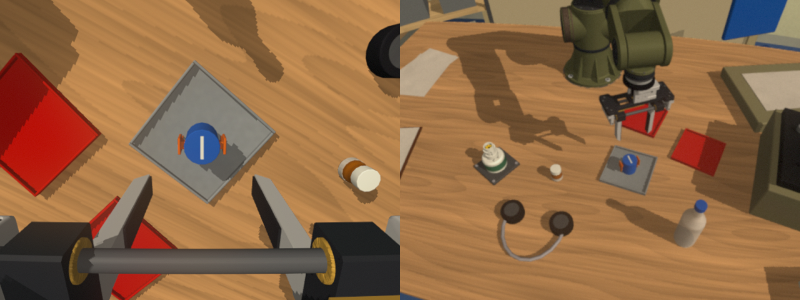

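The cap stands upright in the middle of the grey tray, and the jar, headset, bottle and tub all look in place. The robot is clear.

Run:
```python
from h import *
print(manip.sign_off())
```

```text
the job is handed in; nothing more can be done
None
```

The cap is off the tub and standing upright in the middle of the shallow grey tray, and I have handed the job in at about 20 s on the clock.

- **Gripping:** My first close, at 20 N, missed the tabs and took hold of the cap body just above them, because the real fingertips sit about 30 mm above the reported TCP. I opened, went 26 mm lower and closed again at 20 N. The gap then read 52 mm, against 53 mm expected with both tabs fully in.
- **Turning:** I turned the cap anticlockwise in small steps until it met its stop at about 62° (1.08 rad). The moment about the vertical axis was about 0.67 N·m there. I then eased back about 4.5°.
- **Lifting:** It lifted freely, with under 2 N of pull and no catching.
- **Placing:** It touched the tray floor at the predicted height with 5.5 N. I then released it and raised the arm clear.

The last pictures show the cap right way up in the grey tray. The jar, headset, bottle and tub look undisturbed by eye; I did not re-measure their positions. The highest wrist force I read was about 8 N, but I only read it at the end of each move. The one measurement that disagreed with the given data is the 30 mm tip offset.

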